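Read a used filter under the hand lens

ROBOT

A 6-joint arm with a two-finger parallel gripper is mounted at the origin on the work surface. World frame = base frame: x ahead of the robot, y to its left, z up, the work surface at z = 0. Lengths are in m, angles in rad, forces in N, time in s.
With the tool pointing down it reaches from about 0.25 to 0.725 m from the base axis. Payload 4 kg.
Tool frame: the origin (TCP) lies midway between the tips of the shut fingers; the grasp point (between the pads) lies 19 mm behind it; y points along the fingers, x is the direction in which the jaws open and shut, and the axes are right-handed (so a half turn about y gives the same grasp; the last joint's range is limited). The gripper opens to 85 mm and grips with 20 to 120 N. Pads are 22 mm wide; open, the fingers measure 114 mm over their backs; the gripper's body (76 mm by 85 mm) begins 54 mm behind the grasp point. The pads swing forward as they close: fully open they stand 13 mm farther back than shut.
Start: joints at [1.168, 0.241, 0.005, 1.335, 0, 1.571], TCP at [0.196, 0.46, 0.231] pointing down, gripper open.
Joint ranges: [-2.72, 2.72], [-1.05, 1.87], [-1.09, 1.28], [-1.99, 2.15], [-1.42, 1.44], [-3.14, 3.14]. Speed limits (rad/s): [2.79, 2.79, 3.14, 3.14, 3.14, 3.14].

INTERFACE

Orientations are given as a unit quaternion [x, y, z, w].
In Python, from workcell import bot gives the robot as it stands. The module is installed in compiled form; this text tells all that it offers.
- The arm moves only by the shell command python3 -m inch 'ROWS'. ROWS is text: rows parted by semicolons, each of 7 numbers parted by spaces: the turn, a rotation vector about the tool's x, y, z in degrees, then the shift along the tool's x, y, z in mm, then the closure, from 0 (fully open) to 1 (shut). In form: ax ay az dx dy dz fingers; .... A call has 1 to 12 rows; each row shifts and turns the commanded pose from where the row before left it, along the tool's axes as they then stand; what a row does not reach is not made up. A row lasts 1/8 s, in which the tool goes at most 62.5 mm and 10.7 degrees, less where a joint would pass 70% of its speed; a pose out of reach is approached as far as the arm can. A call with a gripper value outside its range is refused whole. The fingers move at their own pace and stop on an object; the grip force is fixed at half the most. Time passes only in rows, so rows that do not move let the fingers close. It gives the time, the measured TCP pose, the force and the opening at its end, in the units of the state.
- bot.get_obs(): the state, without advancing time (a new reading comes with each control period).
- bot.camera(name): name is "side" or "top"; returns a dict with "color" (400x640x3 uint8, blue, green, red), "fx", "fy", "cx", "cy" (pixels), "extrinsics" (4x4, takes a point from world to camera coordinates). Camera axes: x right, y up, looking along -z (the intrinsics and any distortion apply to the point x, -y, -z); pixel columns grow to the right and rows downward; lengths in m; the calibration is good to about 2 mm. A picture is of the moment at which its call begins. There is no depth.
- bot.job_done(): hands the job in, once; it reports no verdict.
Trained networks look in the newest picture that a camera, given by its name, has taken for a name from the list of things; names that differ only in an ending like _2 or _b are one class to them, and where a whole thing is asked for, a point or a joint stands for the part that bears it (a point fixed in the world has none). Each returns a list of dicts, best first, with "conf" (0 to 1); they miss things now and then, are a little off and sometimes report something else, mostly with a low value. They report only what shows in the picture. A call takes as long as a camera call. They do not tell look-alikes from the thing itself.
- bot.look_for(name, camera): "extent" ([left, top, right, bottom] in pixels, round what is visible of it).
- bot.cut_out(name, camera): "region" (400x640 bool, what is visible of it) and "extent" ([left, top, right, bottom] in pixels, round what is visible of it).
- bot.spot_point(name, camera): "point" ([column, row] in pixels: a listed point, or the origin of a listed thing).
The state is a dict: "clock": time; "joint_pos": joint angles; "joint_vel": joint speeds; "tau": joint torques, N m; "eef_pos": TCP position; "tool_rot": TCP orientation; "ft_force": force on the tool from outside, world axes, zero at the start; "ft_torque": the same for the moment, N m; "grip_width": finger opening in m.
Only numpy, scipy, OpenCV 4.12 (cv2) and the standard library are available. Lean on these libraries where they do the work, as an engineer would, in place of code of your own. Each camera call takes 0.05 s, during which the arm holds its last target.

TASK

Put the closed petri dish with the dark, used filter on the white round stage of the pole stand, centred; handle it gently, because the thin dish cracks if gripped or pressed with more than about 20 N. Then pick up the reading lens and hold it level over the dish, centred on it, with the lens as high as the red collar on the pillar, which is set to its focal height. Finish still holding the lens there, steady and clear of the dish and the stand, and leave the other dish, the bottle, the vial and the collar as they are.

Things in the scene. Friction and masses are not known exactly. Their poses are not given: they have to be found in the camera images.
- used_dish_mid (a point): the closed petri dish of pale clear plastic whose round filter (47 mm) is near-black: a flat disc 55 mm across and 14 mm tall, 25 g, lying on the bench; this point is its centre, half-way up, z up
- blank_dish_mid (a point): the same kind of dish with a clean white filter, to be left alone; this point is its centre, half-way up
- stage (a point): centre of the round white stage plate (90 mm across) in the top face of the grey pole stand, the face the dish stands on, 18 mm above the bench. The stand's base, fixed to the bench, is 230 mm (along this point's x) by 160 mm; the stage centre lies 80 mm from its front (-x) edge. The steel pillar, 16 mm thick, stands 120 mm from the stage centre along this point's +x and reaches 188 mm above the bench
- focus_mark (a point): the red collar clamped on the pillar, 32 mm across and 14 mm tall, with a black thumbscrew (its tip 34 mm from the pillar's axis) on the side away from the stage; this point is the collar's centre on the pillar's axis, half-way up the collar: the height at which the middle of the lens must be held, somewhere from 110 to 155 mm above the bench
- lens (a point): centre of the glass of the hand reading lens, half-way up its white round rim (84 mm across, 20 mm tall). The lens lies flat on the bench, this point 10 mm above it; its z is square to the glass, its x points away from the handle. Whole tool about 150 g, its centre of mass some 45 mm from here towards the handle
- lens_handle (a point): centre of the lens's straight black handle, 94 mm from the lens centre along its -x and 12 mm above the bench at the start: a flat-sided bar 110 mm long (along the lens's x), 26 mm wide and 24 mm tall, which joins the rim
- bottle_mid (a point): upright clear sample bottle with a blue cap, 60 mm across and 165 mm tall, to be left alone; this point lies on its axis, 80 mm up
- vial_mid (a point): small upright amber vial with a black cap, 25 mm across and 63 mm tall, to be left alone; this point lies on its axis, 32 mm up
- used_dish: the used dish itself (origin: centre of its underside)
- loupe: the reading lens itself (origin: under the lens centre, on the level of its underside; axes as for the lens)
- stand: the pole stand (origin: centre of the base's underside; the stage lies towards its -x, the pillar towards its +x)
There are look-alikes about, which are no part of the job. Of the things that look like the loupe, take the one that is nearest to the robot's base at the start.

How it is judged:
By the outcome, as a careful person would: the job done as asked, in the order asked, and still so for the second after the job is handed in, while the arm keeps its last pose, push and grip.
It also fails if it takes over 69 s, if anything falls off the work surface, if the arm or the gripper's body presses on something with over 40 N, if the wrist force passes 120 N, or if a joint passes its speed limit or range.

## Working session

There is one attempt and no reset: what is moved stays moved. The work goes in short steps, Python scripts to look and compute and a shell command to move; the robot and the scene stay as the last step left them, time stands still between calls to the robot, and variables do not carry over. Pictures are saved under pics/ and viewed, and the job is handed in when it is done.

```bash
mkdir -p pics; ls; python3 - <<'E'
from workcell import bot
import cv2
o=bot.get_obs()
for k,v in o.items(): print(k,v)
for n in("side","top"):
    c=bot.camera(n); cv2.imwrite(f"pics/{n}0.png",c["color"])
    print(n,c["fx"],c["fy"],c["cx"],c["cy"],[k for k in c]); print(c["extrinsics"])
E
```

```text
pics
clock 0.0
joint_pos [1.16798812e+00 2.41417041e-01 3.67802914e-03 1.33520785e+00
 2.61168098e-05 1.57082860e+00]
joint_vel [ 9.51874932e-05  3.08895372e-04 -1.12152686e-03 -1.31969381e-03
  1.45768432e-03  2.16769983e-04]
tau [ 6.54185783e-05 -3.72319794e+01  2.52406329e+01  1.70620222e-02
  3.57975102e-05 -1.25172555e-06]
eef_pos [0.19573633 0.45937942 0.23039332]
tool_rot [ 0.59033343  0.38922155 -0.39050035 -0.58951039]
ft_force [-0.45140546 -0.82817249 -0.23313115]
ft_torque [0.0287752  0.04088425 0.00984998]
grip_width 0.08521590722901871
side 510.4995128414418 510.4995128414418 327.4537652095914 196.16404357742394 ['color', 'fx', 'fy', 'cx', 'cy', 'extrinsics']
[[-0.99607181 -0.08742715  0.01405141  0.60588384]
 [ 0.07369277 -0.73047108  0.67895609 -0.21495938]
 [-0.04909505  0.67732451  0.7340444  -1.53132914]
 [ 0.          0.          0.          1.        ]]
top 365.6335758007616 365.6335758007616 317.95384365109015 197.93128099831875 ['color', 'fx', 'fy', 'cx', 'cy', 'extrinsics']
[[-8.25474802e-04 -9.99959578e-01 -8.95322633e-03 -1.57200722e-01]
 [ 9.97844998e-01 -1.41108520e-03  6.56000679e-02 -6.01564263e-01]
 [-6.56100500e-02 -8.87978090e-03  9.97805828e-01 -1.16540469e+00]
 [ 0.00000000e+00  0.00000000e+00  0.00000000e+00  1.00000000e+00]]
```

View pics/side0.png

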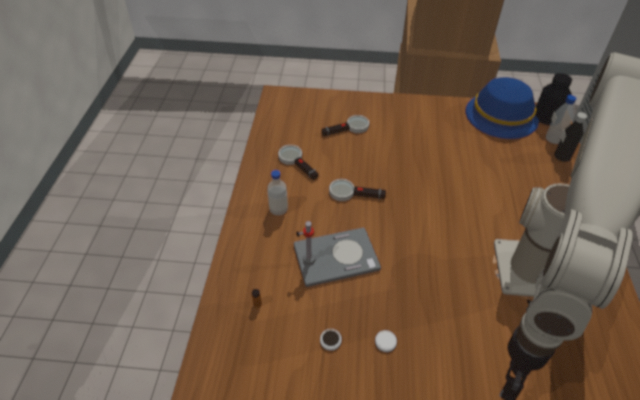

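View pics/top0.png

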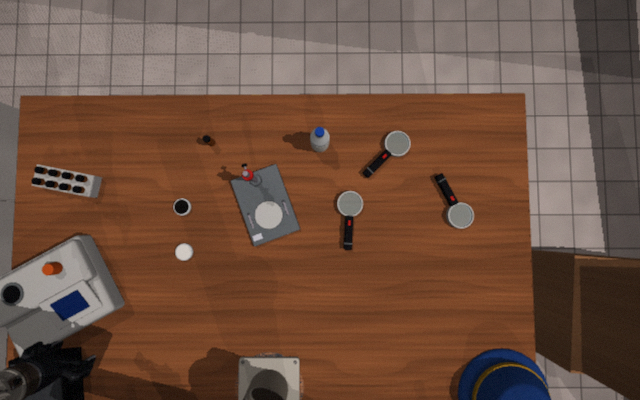

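```bash
cat > h.py <<'E'
import numpy as np,cv2
from scipy.optimize import least_squares
from scipy.spatial.transform import Rotation as R
def proj(c,p):
    q=c["extrinsics"]@np.append(p,1); return np.array([c["cx"]+c["fx"]*q[0]/-q[2], c["cy"]+c["fy"]*(-q[1])/-q[2]])
def ray(c,uv):
    d=np.array([(uv[0]-c["cx"])/c["fx"],-(uv[1]-c["cy"])/c["fy"],-1.])
    E=c["extrinsics"]; Rm=E[:3,:3]; o=-Rm.T@E[:3,3]; d=Rm.T@d; return o,d/np.linalg.norm(d)
def onz(c,uv,z):
    o,d=ray(c,uv); return o+d*(z-o[2])/d[2]
def tri(obs):
    A=np.zeros((3,3));b=np.zeros(3)
    for c,uv in obs:
        o,d=ray(c,uv);P=np.eye(3)-np.outer(d,d);A+=P;b+=P@o
    x=np.linalg.solve(A,b)
    return x,[np.linalg.norm(proj(c,x)-uv) for c,uv in obs]
E
python3 - <<'E'
from workcell import bot
from h import *
C={n:bot.camera(n) for n in("side","top")}
np.set_printoptions(precision=4,suppress=True)
for name in ["used_dish_mid","blank_dish_mid","stage","focus_mark","lens","lens_handle","bottle_mid","vial_mid","used_dish","loupe","stand"]:
    for n in C:
        for d in bot.spot_point(name,n): print(name,n,np.round(d["point"],1),round(d["conf"],2))
E
```

```text
used_dish_mid side [331.  340.4] 0.9
used_dish_mid top [181.6 203.9] 0.67
used_dish_mid top [249.9 174.8] 0.6
blank_dish_mid top [183.8 249.3] 0.76
stage side [349.8 250.7] 0.8
stage top [263.7 215.4] 0.64
focus_mark side [308.5 232.1] 0.68
focus_mark top [247.1 173.2] 0.61
lens side [354.1 122.9] 0.8
lens side [290.  152.5] 0.7
lens side [340.4 190.7] 0.66
lens side [342.7 191.4] 0.61
lens top [350.4 204.9] 0.87
lens top [459.5 212. ] 0.65
lens top [400.  142.8] 0.57
lens_handle side [371.1 193.1] 0.87
lens_handle side [306.  166.9] 0.81
lens_handle side [332.8 126.8] 0.56
lens_handle top [347.5 234.1] 0.7
lens_handle top [444.8 188. ] 0.67
bottle_mid side [277.2 193.1] 0.93
bottle_mid top [316.4 138.1] 0.58
vial_mid side [257.6 297.1] 0.66
vial_mid top [210.5 141.5] 0.54
used_dish side [330.1 338.9] 0.6
used_dish top [181.2 206.7] 0.63
loupe side [358.7 125.1] 0.94
loupe side [341.6 192.2] 0.72
loupe side [291.3 155.8] 0.6
loupe top [457.7 218.6] 0.93
loupe top [404.  142.6] 0.57
loupe top [181.9 205.5] 0.33
stand side [334.  256.2] 0.91
stand side [345.3 248.4] 0.67
stand side [340.6 186.7] 0.61
stand top [264.2 203. ] 0.64
```

The side view shows the dark dish at (331,340), the white dish at (386,341), the stage at (348,252), the collar at (309,232), and loupes at (342,190), (290,155) and (358,124). The top view shows the dark dish at (182,207), the white dish at (184,253), the stage at (268,215), and loupes at (350,204), (397,144) and (460,215). The loupe nearest the base is the one at top (350,204). Next I'll measure more closely.

```bash
python3 - <<'E'
from workcell import bot
from h import *
np.set_printoptions(precision=4,suppress=True)
C={n:bot.camera(n) for n in("side","top")}
def crop(n,x0,y0,x1,y1,s): return cv2.resize(C[n]["color"][y0:y1,x0:x1],None,fx=s,fy=s,interpolation=cv2.INTER_CUBIC)
cv2.imwrite("pics/c_side.png",crop("side",230,165,430,365,3)[:600])
cv2.imwrite("pics/c_top.png",crop("top",160,120,370,265,3.8)[:600])
out={}
for name in ["used_dish","blank_dish_mid","stage","focus_mark","lens","lens_handle","loupe","bottle_mid","vial_mid"]:
    for n in C:
        for i,d in enumerate(bot.cut_out(name,n)):
            m=d["region"]; ys,xs=np.nonzero(m)
            print(name,n,round(d["conf"],2),"cent",np.round([xs.mean(),ys.mean()],1),"ext",np.round(d["extent"],1),m.sum())
E
```

```text
used_dish side 0.77 cent [330.3 339.7] ext [319.5 327.3 340.6 354.9] 318
used_dish side 0.42 cent [353.2 191.3] ext [331.1 181.8 387.8 202.8] 726
used_dish top 0.55 cent [181.4 206.1] ext [172.9 197.8 193.5 215.2] 243
blank_dish_mid side 0.81 cent [385.3 341.3] ext [377.6 331.5 395.1 352.6] 335
blank_dish_mid top 0.65 cent [183.5 251.6] ext [176.9 245.3 193.7 257.9] 223
stage side 0.61 cent [334.6 255.8] ext [293.2 222.4 380.4 283.4] 3547
stage top 0.85 cent [264.  203.5] ext [229.5 160.  299.7 246.6] 3577
focus_mark side 0.56 cent [308.  233.6] ext [300.3 230.2 315.3 240.8] 60
focus_mark top 0.72 cent [348.7 213.2] ext [336.3 192.1 364.9 249.8] 780
focus_mark top 0.59 cent [247.4 171.3] ext [242.4 160.9 253.7 176.5] 49
lens side 0.92 cent [296.3 160. ] ext [277.9 143.6 317.3 179.3] 607
lens side 0.81 cent [347.9 126.1] ext [318.3 117.1 367.9 136.9] 510
lens side 0.77 cent [353.4 191.3] ext [328.3 177.4 387.5 203.9] 735
lens side 0.57 cent [256.3 299. ] ext [252.1 287.4 262.4 308.6] 141
lens side 0.49 cent [329.9 339.3] ext [318.1 329.  339.2 353.3] 316
lens side 0.42 cent [385.5 341
[... 547 characters left out ...]
le top 0.84 cent [390.  149.3] ext [362.9 131.5 412.9 178.9] 828
lens_handle top 0.78 cent [348.7 212.7] ext [333.8 191.1 360.4 247.4] 761
loupe side 0.71 cent [295.7 159.6] ext [278.7 145.9 314.9 179.8] 555
loupe side 0.68 cent [352.8 190.9] ext [330.6 181.7 385.5 202.4] 749
loupe top 0.89 cent [390.4 149. ] ext [368.  128.7 407.9 174. ] 768
loupe top 0.86 cent [348.6 214.3] ext [338.9 190.5 362.4 251. ] 898
bottle_mid side 0.92 cent [277.1 194.6] ext [268.4 170.7 285.8 217.5] 704
bottle_mid top 0.56 cent [318.6 137.9] ext [307.5 127.9 327.  148.8] 407
vial_mid side 0.54 cent [256.1 298.8] ext [253.6 288.  263.8 309.7] 161
vial_mid top 0.4 cent [207.6 139.6] ext [202.2 136.9 212.  143.6] 78
```

View pics/c_side.png

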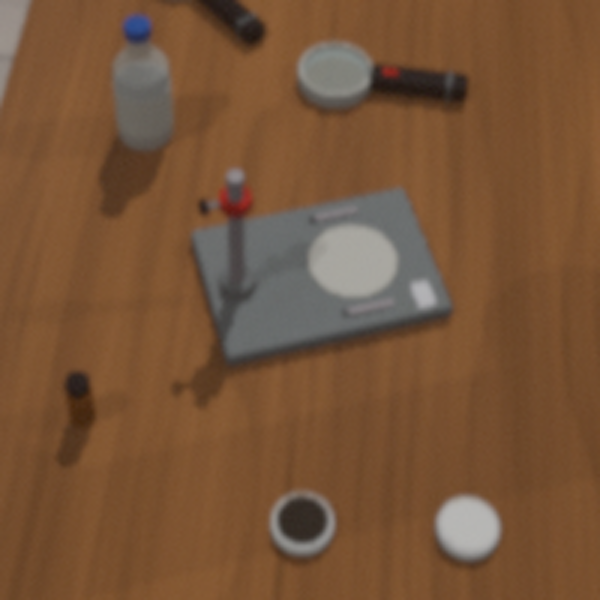

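View pics/c_top.png

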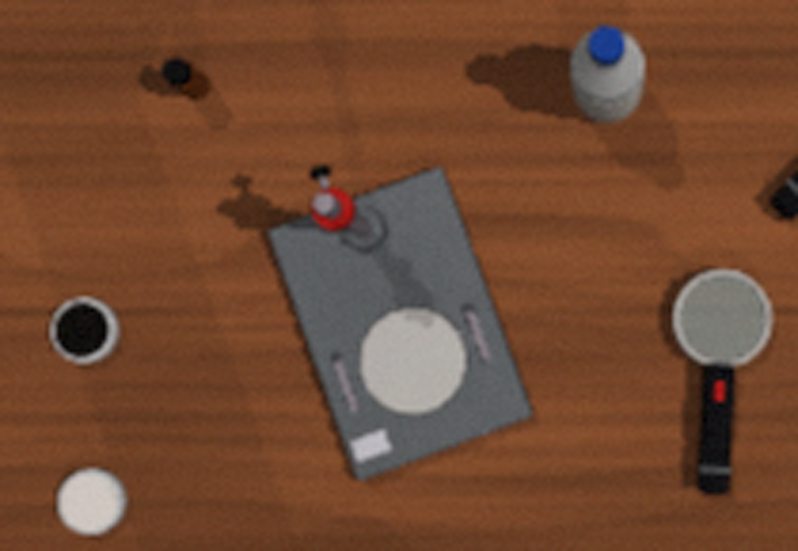

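Both crops agree. The dark-filter dish is at crop (302,523), which is side (331,339), and the white-filter dish is the other one. The target loupe's rim is at side (342,190) and its handle points towards the robot.

```bash
cat > meas.py <<'E'
from workcell import bot
from h import *
np.set_printoptions(precision=4,suppress=True)
def masks(C,n,box,kind):
    x0,y0,x1,y1=box
    im=C[n]["color"][y0:y1,x0:x1]; S=6
    im=cv2.resize(im,None,fx=S,fy=S,interpolation=cv2.INTER_CUBIC)
    hsv=cv2.cvtColor(im,cv2.COLOR_BGR2HSV); h,s,v=[hsv[...,i].astype(int) for i in range(3)]
    b,g,r=[im[...,i].astype(int) for i in range(3)]
    if kind=="bright": m=(s<70)&(v>110)
    if kind=="lowsat": m=(s<80)&(v>60)
    if kind=="dark": m=(v<60)
    if kind=="red": m=(r>110)&(g<60)&(b<70)
    m=m.astype(np.uint8)
    k,l,st,ce=cv2.connectedComponentsWithStats(m)
    i=1+np.argmax(st[1:,4]); mm=(l==i).astype(np.uint8)
    cs,_=cv2.findContours(mm,cv2.RETR_EXTERNAL,cv2.CHAIN_APPROX_NONE)
    c=max(cs,key=cv2.contourArea); hull=cv2.convexHull(c)
    f=np.zeros_like(mm); cv2.fillPoly(f,[hull],1); M=cv2.moments(f,True)
    cen=np.array([M["m10"]/M["m00"],M["m01"]/M["m00"]])
    off=np.array([x0,y0]); t=lambda p:(np.asarray(p)+0.5)/S-0.5+off
    return t(cen),t(hull[:,0]),mm,M["m00"]/S/S,t(c[:,0])
E
python3 - <<'E'
from meas import *
C={n:bot.camera(n) for n in("side","top")}
B={"dish":("lowsat",(312,322,352,358),(168,193,196,222)),
"blank":("lowsat",(370,324,404,358),(168,238,200,268)),
"stage":("bright",(328,236,368,268),(250,196,288,234)),
"lens":("lowsat",(322,172,356,208),(330,184,370,217)),
"collar":("red",(296,218,320,246),(236,160,262,184)),
"handle":("dark",(355,180,392,205),(338,214,362,254))}
for k,(kind,bs,bt) in B.items():
    a=masks(C,"side",bs,kind);b=masks(C,"top",bt,kind)
    x,e=tri([(C["side"],a[0]),(C["top"],b[0])])
    print(k,a[0],b[0],"area",round(a[3]),round(b[3]),"ext",np.ptp(a[1],axis=0),np.ptp(b[1],axis=0),"xyz",x,"err",np.round(e,2))
    for n,mm in(("s",a[2]),("t",b[2])): cv2.imwrite(f"/tmp/m_{k}_{n}.png",cv2.resize(mm*255,(180,180)))
rows=[np.hstack([cv2.imread(f"/tmp/m_{k}_{n}.png") for k in B]) for n in "st"]
cv2.imwrite("pics/masks.png",cv2.resize(np.vstack(rows),(780,260)))
E
```

```text
dish [330.3432 339.2465] [181.7256 206.4797] area 389 258 ext [22.  21.5] [18.3333 17.6667] xyz [0.575  0.2898 0.0046] err [0.06 0.05]
blank [385.4947 340.5975] [183.6273 251.5091] area 402 263 ext [22.3333 22.5   ] [18.3333 17.6667] xyz [0.4283 0.28   0.0049] err [0.11 0.09]
stage [351.2164 251.7668] [268.1788 214.5884] area 987 639 ext [35.5    31.8333] [28.1667 28.    ] xyz [0.5418 0.0039 0.0152] err [1.94 1.81]
lens [341.3913 189.4077] [349.533 203.365] area 466 553 ext [26.3333 22.1667] [26.3333 26.    ] xyz [ 0.584  -0.261   0.0063] err [0.07 0.08]
collar [311.2434 231.3478] [247.5948 174.4467] area 26 91 ext [4.8333 7.1667] [10.6667 11.5   ] xyz [0.6565 0.0448 0.1503] err [1.69 1.63]
handle [369.4037 192.9102] [347.0881 231.696 ] area 254 363 ext [29.8333 10.8333] [11.3333 34.6667] xyz [ 0.4904 -0.2523  0.0083] err [0.52 0.54]
```

View pics/masks.png

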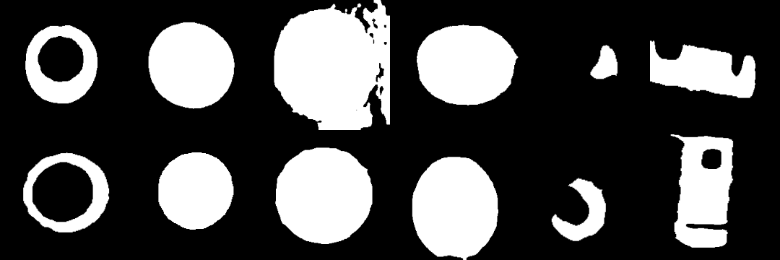

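The masks are clean for the dishes and the lens. The side-view stage mask leaks and the side-view collar mask is only partial, so I'll refine those two.

```bash
python3 - <<'E'
from meas import *
C={n:bot.camera(n) for n in("side","top")}
im=C["side"]["color"]
print(im[252,348],im[252,320],im[240,345],im[226:242:2,308],im[232,302:318])
def blob(n,box,f,S=6):
    x0,y0,x1,y1=box; a=cv2.resize(C[n]["color"][y0:y1,x0:x1],None,fx=S,fy=S,interpolation=cv2.INTER_CUBIC).astype(int)
    m=f(a[...,0],a[...,1],a[...,2]).astype(np.uint8)
    k,l,st,ce=cv2.connectedComponentsWithStats(m); i=1+np.argmax(st[1:,4]); m=(l==i).astype(np.uint8)
    cs,_=cv2.findContours(m,0,1);h=cv2.convexHull(max(cs,key=cv2.contourArea))
    fm=np.zeros_like(m);cv2.fillPoly(fm,[h],1);M=cv2.moments(fm,True)
    return (np.array([M["m10"],M["m01"]])/M["m00"]+.5)/S-.5+[x0,y0],(h[:,0]+.5)/S-.5+[x0,y0],m
# stage: brightness between stage & grey
thr=(im[252,348].astype(int).sum()+im[252,322].astype(int).sum())/2
s,hs,ms=blob("side",(325,232,370,272),lambda b,g,r:(b+g+r>thr)&(r>=b))
t=masks(C,"top",(250,196,288,234),"bright")
print("stage",s,np.ptp(hs,axis=0),tri([(C["side"],s),(C["top"],t[0])]))
for z in(.018,): print(onz(C["side"],s,z),onz(C["top"],t[0],z))
red=lambda b,g,r:(r>90)&(r>1.9*g)&(r>1.9*b)&(g<0.62*r)&(abs(g-b)<25)
s2,h2,m2=blob("side",(298,222,320,244),red); t2,g2,n2=blob("top",(236,160,262,184),red)
print("collar",s2,np.ptp(h2,axis=0),h2.min(0),h2.max(0),t2,np.ptp(g2,axis=0),tri([(C["side"],s2),(C["top"],t2)]))
cv2.imwrite("pics/m2.png",np.hstack([cv2.resize(m*255,(250,250)) for m in(ms,m2,n2)]))
v=cv2.resize(im[215:275,290:370],None,fx=8,fy=8,interpolation=cv2.INTER_CUBIC);cv2.imwrite("pics/v2.png",v)
E
```

```text
[160 166 168] [96 98 95] [141 145 147] [[ 90  89  96]
 [ 68  68  75]
 [ 68  68  78]
 [ 49  51  95]
 [ 22  28 104]
 [ 29  33  88]
 [ 57  57  75]
 [ 68  68  74]] [[ 76  86 122]
 [ 52  60 127]
 [ 34  42 132]
 [ 32  36 121]
 [ 41  43 105]
 [ 47  47  96]
 [ 49  51  95]
 [ 46  51 108]
 [ 43  48 131]
 [ 37  42 145]
 [ 34  41 143]
 [ 32  48 130]
 [ 42  68 122]
 [ 48  81 125]
 [ 50  86 130]
 [ 54  90 134]]
stage [347.3111 251.4925] [29.3333 24.5   ] (array([0.5477, 0.0038, 0.0146]), [np.float64(0.02468080538426411), np.float64(0.023009881060635656)])
[0.5478 0.0063 0.018 ] [0.5476 0.0033 0.018 ]
collar [308.1413 231.4643] [11.3333  9.8333] [302.4167 226.75  ] [313.75   236.5833] [247.1295 174.4245] [12.1667 11.8333] (array([0.6609, 0.0462, 0.1498]), [np.float64(0.17921984271974647), np.float64(0.17257566195228236)])
```

View pics/m2.png

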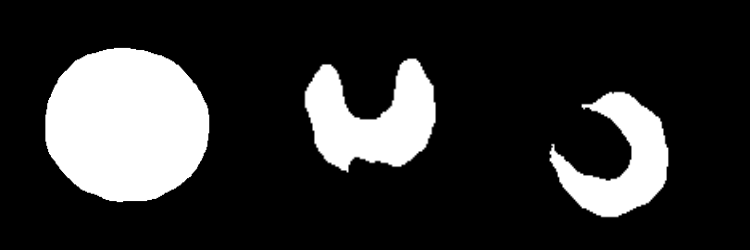

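View pics/v2.png

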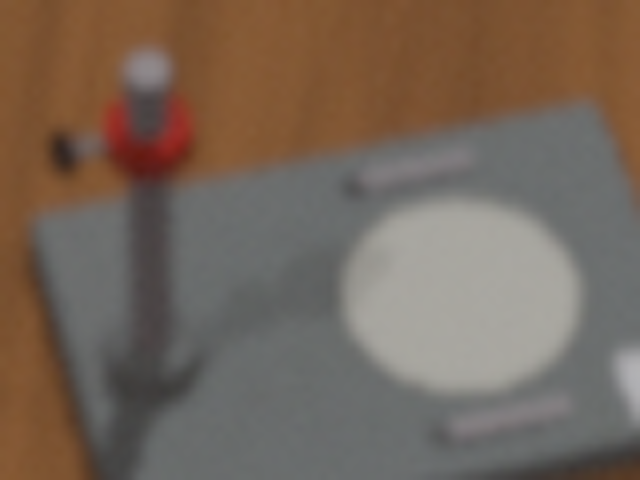

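```bash
python3 - <<'E'
from meas import *
C={n:bot.camera(n) for n in("side","top")}
S=6; boxes={"side":(298,215,322,246),"top":(236,160,262,184)}
red=lambda b,g,r:(r>90)&(r>1.9*g)&(r>1.9*b)&(abs(g-b)<25)
def meas(n):
    x0,y0,x1,y1=boxes[n]; a=cv2.resize(C[n]["color"][y0:y1,x0:x1],None,fx=S,fy=S,interpolation=cv2.INTER_CUBIC).astype(int)
    m=red(a[...,0],a[...,1],a[...,2]).astype(np.uint8); k,l,st,ce=cv2.connectedComponentsWithStats(m); i=1+np.argmax(st[1:,4]); return (l==i).astype(float)
th=np.linspace(0,2*np.pi,60,endpoint=False)
def cyl(n,p,r,z0,z1):
    pts=np.array([proj(C[n],[p[0]+r*np.cos(t),p[1]+r*np.sin(t),z]) for t in th for z in(z0,z1)])
    x0,y0,_,_=boxes[n]; q=((pts-[x0,y0]+.5)*S-.5).astype(np.float32)
    return cv2.convexHull(q)
def render(n,p,top):
    x0,y0,x1,y1=boxes[n]; m=np.zeros(((y1-y0)*S,(x1-x0)*S),np.uint8)
    cv2.fillPoly(m,[np.int32(np.round(cyl(n,p,.016,p[2]-.007,p[2]+.007)*16))],1,shift=4)
    cv2.fillPoly(m,[np.int32(np.round(cyl(n,p,.008,p[2]+.007,top)*16))],0,shift=4)
    return cv2.GaussianBlur(m.astype(float),(0,0),S*0.6)
M={n:cv2.GaussianBlur(meas(n),(0,0),S*0.6) for n in C}
from scipy.optimize import minimize
for zb in(0,-.003):
  f=lambda p:sum(((render(n,p/1000,.188+zb)-M[n])**2).mean()/M[n].mean() for n in C)
  best=None
  for z0 in (135,145,152):
    r=minimize(f,[661,46,z0],method="Nelder-Mead",options=dict(initial_simplex=[[661,46,z0],[665,46,z0],[661,50,z0],[661,46,z0+8]],xatol=.1))
    if best is None or r.fun<best.fun: best=r
  print(zb,best.x,best.fun)
st=np.array([.5477,.0035])
d=best.x[:2]/1000-st; print("dist",np.linalg.norm(d),"yaw",np.degrees(np.arctan2(d[1],d[0])))
# pillar top
a=np.array([308.5,223.7]);b=np.array([325/3.8+160,205/3.8+120]);print("pillartop",tri([(C["side"],a),(C["top"],b)]))
E
```

```text
0 [660.6795  45.7654 152.4241] 0.10731038271888006
-0.003 [660.6639  45.8729 152.561 ] 0.11604836133587815
dist 0.12064956191384635 yaw 20.56113666121091
pillartop (array([0.6589, 0.0443, 0.1814]), [np.float64(0.10399427065209438), np.float64(0.10163130594035559)])
```

The collar height comes out at about 152–155 mm and its distance from the stage at 120.6 mm, against 120 given. The stage is at (0.548, 0.0035), with stand yaw about 20.6°. Now the tool axes, and the deltas to the dish.

```bash
cat > delta.py <<'E'
from workcell import bot
from h import *
np.set_printoptions(precision=1,suppress=True)
def delta(target,R0=None,ob=None):
    o=ob or bot.get_obs(); Rm=R0 if R0 is not None else R.from_quat(o["tool_rot"]).as_matrix()
    return Rm.T@(np.array(target)-o["eef_pos"])*1000
def show():
    o=bot.get_obs(); Rm=R.from_quat(o["tool_rot"]).as_matrix()
    print("t",round(o["clock"],2),"pos",o["eef_pos"]*1000,"w",round(o["grip_width"]*1000,2),"F",o["ft_force"],"\n",np.round(Rm,3).tolist(),"jawyaw",np.degrees(np.arctan2(Rm[1,0],Rm[0,0])))
    return o,Rm
E
python3 - <<'E'
from delta import *
o,Rm=show()
yaw=np.degrees(np.arctan2(Rm[1,0],Rm[0,0]))
for tgt in(20.6,-159.4):
    # turn about tool y (down): positive turns world yaw negative
    print("turn about tool y", -((tgt-yaw+180)%360-180))
print(delta([.575,.29,.12]))
E
```

```text
t 2.6 pos [196.  460.  231.3] w 85.43 F [0.1 0.3 0.1] 
 [[0.392, 0.0, -0.92], [0.92, 0.0, 0.392], [0.0, -1.0, 0.0]] jawyaw 66.92195192993702
turn about tool y 46.32195192993703
turn about tool y -133.67804807006297
[  -7.8  111.3 -415.3]
```

```bash
python3 -m inch '0 0 0 -1 0 -35 0.2; 0 0 0 -1 0 -55 0.2; 0 0 0 -1 0 -55 0.2; 0 0 0 -1 0 -55 0.2; 0 0 0 -1 0 -55 0.2; 0 0 0 -1 0 -55 0.2; 0 0 0 -1 0 -55 0.2; 0 0 0 -1 0 -50 0.2; 0 0 0 0 0 0 0.2; 0 0 0 0 0 0 0.2'; python3 -c "
from delta import *
show();print(delta([.575,.29,.12]))"
```

```text
clock: 3.85
eef_pos: [0.5743, 0.2899, 0.2308]
tool_rot: [-0.59, -0.389, 0.39, 0.59]
ft_force: [-1.2, -0.2, -0.1]
grip_width: 0.0685
t 3.85 pos [574.3 289.9 230.8] w 68.45 F [-1.2 -0.2 -0.1] 
 [[0.392, -0.001, -0.92], [0.92, -0.0, 0.392], [-0.001, -1.0, 0.001]] jawyaw 66.8982130767548
[  0.5 110.8  -0.7]
```

```bash
python3 -m inch '0 6 0 0 10 0 0.3; 0 9 0 0 20 0 0.3; 0 9 0 0 20 0 0.3; 0 9 0 0 20 0 0.3; 0 9 0 0 20 0 0.3; 0 4.3 0 0 10 0 0.3; 0 0 0 0 0 0 0.3; 0 0 0 0 0 0 0.3'; python3 -c "
from delta import *
show();print(delta([.575,.29,.12]))"
```

```text
clock: 4.85
eef_pos: [0.5743, 0.2909, 0.1324]
tool_rot: [-0.695, -0.128, 0.127, 0.696]
ft_force: [-0.6, 0.1, 0.6]
grip_width: 0.0598
t 4.85 pos [574.3 290.9 132.4] w 59.75 F [-0.6  0.1  0.6] 
 [[0.935, 0.001, -0.355], [0.355, 0.001, 0.935], [0.001, -1.0, 0.0]] jawyaw 20.763283460365393
[ 0.3 12.4 -1.1]
```

```bash
python3 -m inch '0 0 0 0 40 -1 0.2; 0 0 0 0 40 0 0.2; 0 0 0 0 0 0 0.2; 0 0 0 0 0 0 0.2'; python3 -c "
from delta import *
show();print(delta([.575,.29,.12]))
C={n:bot.camera(n) for n in('side','top')}
a=cv2.resize(C['side']['color'][280:380,270:410],None,fx=4,fy=4,interpolation=2);b=cv2.resize(C['top']['color'][160:260,140:240],None,fx=4,fy=4,interpolation=2)
cv2.imwrite('pics/p3.png',cv2.resize(np.hstack([a,b]),None,fx=.8,fy=.8))"
```

```text
clock: 5.35
eef_pos: [0.5761, 0.2897, 0.0533]
tool_rot: [-0.695, -0.128, 0.126, 0.696]
ft_force: [-0.3, -0.2, 0.7]
grip_width: 0.0681
t 5.35 pos [576.1 289.7  53.3] w 68.09 F [-0.3 -0.2  0.7] 
 [[0.936, 0.002, -0.353], [0.353, 0.001, 0.936], [0.003, -1.0, 0.0]] jawyaw 20.649299999418318
[ -0.7 -66.7   0.7]
```

View pics/p3.png

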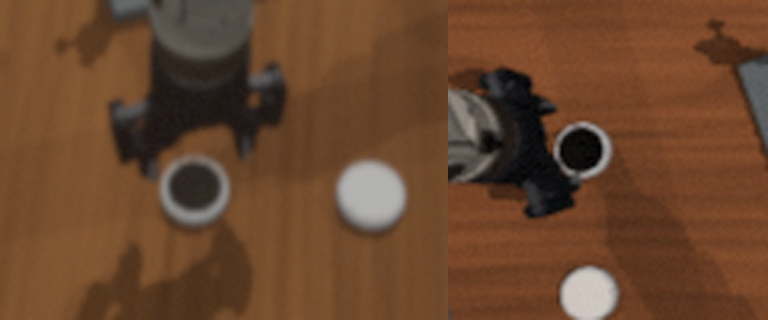

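The side picture shows the fingers either side of the dish at (195,190), and the top view agrees. I'll go down slowly and watch the force.

```bash
python3 -m inch '0 0 0 0 20 0 0.2; 0 0 0 0 20 0 0.2; 0 0 0 0 9 0 0.2; 0 0 0 0 0 0 0.2; 0 0 0 0 0 0 0.2'; python3 -c "
from delta import *
show()"; python3 -m inch '0 0 0 0 2 0 0.22; 0 0 0 0 1 0 0.22; 0 0 0 0 0 0 0.22';python3 -c "
from delta import *
show()"
```

```text
clock: 6.08
eef_pos: [0.5759, 0.2895, 0.0036]
tool_rot: [-0.695, -0.127, 0.126, 0.696]
ft_force: [0.2, 0.8, -0.3]
grip_width: 0.0683
t 6.08 pos [575.9 289.5   3.6] w 68.31 F [ 0.2  0.8 -0.3] 
 [[0.936, 0.002, -0.352], [0.352, 0.001, 0.936], [0.002, -1.0, 0.0]] jawyaw 20.6232615238516
clock: 6.45
eef_pos: [0.575, 0.289, -0.0007]
tool_rot: [0.696, 0.127, -0.127, -0.696]
ft_force: [0.7, -0.0, -0.3]
grip_width: 0.0666
t 6.45 pos [575.  289.   -0.7] w 66.58 F [ 0.7 -0.  -0.3] 
 [[0.936, -0.0, -0.352], [0.352, -0.0, 0.936], [-0.0, -1.0, -0.0]] jawyaw 20.619836427787487
```

```bash
python3 -m inch '0 0 0 0 0 0 0.28; 0 0 0 0 0 0 0.3; 0 0 0 0 0 0 0.315; 0 0 0 0 0 0 0.325; 0 0 0 0 0 0 0.325; 0 0 0 0 0 0 0.325' | grep -E 'width|force'; python3 -m inch '0 0 0 0 0 0 0.335; 0 0 0 0 0 0 0.335'| grep -E 'width|force';  python3 -m inch '0 0 0 0 0 0 0.345; 0 0 0 0 0 0 0.345'| grep -E 'width|force';  python3 -m inch '0 0 0 0 0 0 0.35; 0 0 0 0 0 0 0.35'| grep -E 'width|force'
```

```text
ft_force: [-0.0, 0.3, -1.0]
grip_width: 0.0578
ft_force: [-0.3, 0.2, 0.8]
grip_width: 0.0569
ft_force: [-0.3, 0.4, 0.4]
grip_width: 0.0559
ft_force: [0.6, 0.3, 0.1]
grip_width: 0.0552
```

```bash
python3 -m inch '0 0 0 0 0 0 0.355; 0 0 0 0 0 0 0.355' | grep -E 'width|force'; python3 -m inch '0 0 0 0 0 0 0.36; 0 0 0 0 0 0 0.36'| grep -E 'width|force'; python3 -m inch '0 0 0 0 0 0 0.36'| grep -E 'width|force'
```

```text
ft_force: [0.4, 0.1, 0.4]
grip_width: 0.0548
ft_force: [0.5, -0.3, 0.9]
grip_width: 0.0548
ft_force: [0.1, -0.1, 1.1]
grip_width: 0.0549
```

The width has stopped at 54.85 mm although the command would give about 54.5, so the fingers are in light contact. I'll try a gentle lift.

```bash
python3 -m inch '0 0 0 0 -5 0 0.36; 0 0 0 0 -10 0 0.36; 0 0 0 0 -15 0 0.36; 0 0 0 0 -15 0 0.36; 0 0 0 0 0 0 0.36'; python3 -c "
from delta import *
show()
C={n:bot.camera(n) for n in('side','top')}
a=cv2.resize(C['side']['color'][280:380,270:410],None,fx=4,fy=4,interpolation=2);b=cv2.resize(C['top']['color'][160:260,140:240],None,fx=4,fy=4,interpolation=2)
cv2.imwrite('pics/p4.png',cv2.resize(np.hstack([a,b]),None,fx=.8,fy=.8))"
```

```text
clock: 9.2
eef_pos: [0.5766, 0.2898, 0.047]
tool_rot: [-0.695, -0.128, 0.125, 0.696]
ft_force: [0.4, -0.6, 0.9]
grip_width: 0.0548
t 9.2 pos [576.6 289.8  47. ] w 54.79 F [ 0.4 -0.6  0.9] 
 [[0.936, 0.004, -0.352], [0.352, 0.002, 0.936], [0.005, -1.0, 0.0]] jawyaw 20.619666692807048
```

View pics/p4.png

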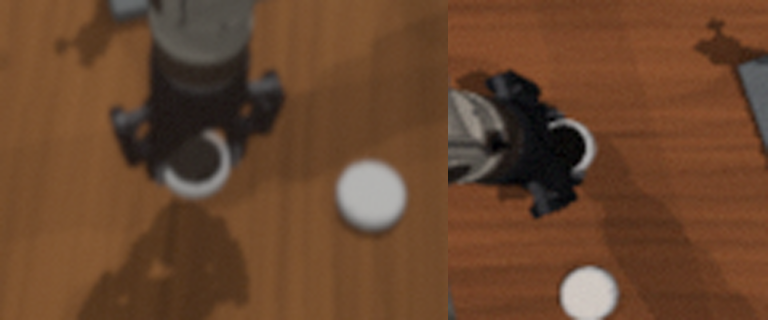

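The dish is off the bench: in the side crop it moved from (195,190) to (195,162), and its shadow has separated. Moving it over the stage.

```bash
python3 -c "
from delta import *
print(delta([.5477,.0035,.09]))"
```

```text
[-126.3  -45.3 -257.6]
```

```bash
python3 -m inch '0 0 0 0 -15 0 0.36; 0 0 0 -8 -15 -16 0.36; 0 0 0 -16 -15 -32 0.36; 0 0 0 -19 0 -39 0.36; 0 0 0 -19 0 -39 0.36; 0 0 0 -19 0 -39 0.36; 0 0 0 -19 0 -39 0.36; 0 0 0 -16 0 -32 0.36; 0 0 0 -10 0 -22 0.36; 0 0 0 0 0 0 0.36'; python3 -c "
from delta import *
show()
print(delta([.5477,.0035,.09]))
C={n:bot.camera(n) for n in('side','top')}
a=cv2.resize(C['side']['color'][200:290,280:400],None,fx=4,fy=4,interpolation=2);b=cv2.resize(C['top']['color'][150:240,210:310],None,fx=4,fy=4,interpolation=2)
cv2.imwrite('pics/p5.png',cv2.resize(np.hstack([a,b]),None,fx=.9,fy=.9))"
```

```text
clock: 10.55
eef_pos: [0.5476, 0.0006, 0.0904]
tool_rot: [0.696, 0.125, -0.125, -0.696]
ft_force: [0.3, 0.3, -0.0]
grip_width: 0.0547
t 10.55 pos [547.6   0.6  90.4] w 54.69 F [ 0.3  0.3 -0. ] 
 [[0.937, 0.001, -0.348], [0.348, -0.0, 0.937], [0.001, -1.0, -0.001]] jawyaw 20.386349107062312
[1.1 0.4 2.7]
```

View pics/p5.png

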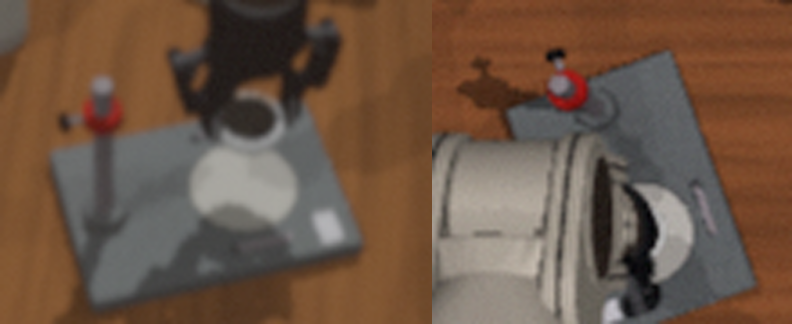

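```bash
python3 -m inch '0 0 0 1 0 2.5 0.36; 0 0 0 0 20 0 0.36; 0 0 0 0 25 0 0.36; 0 0 0 0 15 0 0.36; 0 0 0 0 5 0 0.36; 0 0 0 0 0 0 0.36; 0 0 0 0 0 0 0.36'; python3 - <<'E'
from meas import *
from delta import *
show()
print(delta([.5477,.0035,.09]))
C={n:bot.camera(n) for n in('side','top')}
a=cv2.resize(C['side']['color'][220:280,310:390],None,fx=9,fy=9,interpolation=2)
cv2.imwrite('pics/p6.png',a)
for d in bot.spot_point("used_dish_mid","side"): print(d)
E
```

```text
clock: 11.52
eef_pos: [0.5488, 0.0059, 0.0251]
tool_rot: [0.696, 0.127, -0.126, -0.696]
ft_force: [0.5, 0.9, 0.1]
grip_width: 0.0545
t 11.53 pos [548.8   5.9  25.1] w 54.52 F [0.5 0.9 0.1] 
 [[0.936, 0.002, -0.352], [0.352, 0.0, 0.936], [0.002, -1.0, -0.001]] jawyaw 20.623650994267486
[ -1.8 -64.9  -1.9]
{'point': [348.2, 250.2], 'conf': 0.77}
{'point': [340.7, 186.3], 'conf': 0.18}
```

View pics/p6.png

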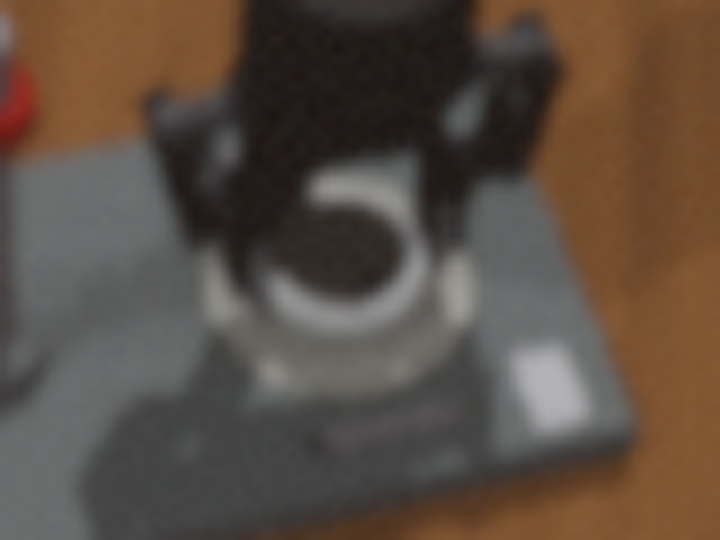

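```bash
python3 -m inch '0 0 0 -1 3 -1 0.36; 0 0 0 0 2 0 0.36; 0 0 0 0 0 0 0.36' | grep -E 'force|eef|width'; python3 -m inch '0 0 0 0 1 0 0.36; 0 0 0 0 0 0 0.36' | grep -E 'force|eef|width';python3 -m inch '0 0 0 0 1 0 0.36; 0 0 0 0 0 0 0.36' | grep -E 'force|eef|width'
```

```text
eef_pos: [0.5471, 0.0045, 0.019]
ft_force: [-0.6, 0.0, -0.9]
grip_width: 0.055
eef_pos: [0.5474, 0.0046, 0.0182]
ft_force: [-0.1, -0.4, 1.7]
grip_width: 0.0546
eef_pos: [0.5475, 0.0046, 0.0174]
ft_force: [0.2, 0.9, 0.5]
grip_width: 0.0548
```

```bash
python3 -m inch '0 0 0 0 0.5 0 0.36; 0 0 0 0 0 0 0.36' | grep -E 'force|eef|width'; python3 -m inch '0 0 0 0 0 0 0.36' | grep -E 'force|eef|width'; python3 -m inch '0 0 0 0 0 0 0.36' | grep -E 'force|eef|width'
```

```text
eef_pos: [0.5475, 0.0046, 0.0173]
ft_force: [-1.8, 0.5, 4.2]
grip_width: 0.0546
eef_pos: [0.5475, 0.0046, 0.0173]
ft_force: [-1.4, 0.4, 6.2]
grip_width: 0.0549
eef_pos: [0.5475, 0.0046, 0.0173]
ft_force: [-1.7, -1.1, 5.7]
grip_width: 0.0548
```

The dish now touches the stage at about 6 N. Releasing slowly.

```bash
python3 -m inch '0 0 0 0 -0.5 0 0.35; 0 0 0 0 0 0 0.33; 0 0 0 0 0 0 0.3; 0 0 0 0 0 0 0.25; 0 0 0 0 0 0 0.22; 0 0 0 0 0 0 0.22; 0 0 0 0 0 0 0.22' | grep -E 'force|eef|width|clock'; python3 -m inch '0 0 0 0 -10 0 0.22; 0 0 0 0 -20 0 0.22; 0 0 0 0 -40 0 0.2; 0 0 0 0 -50 0 0.1; 0 0 0 0 -50 0 0; 0 0 0 0 -20 0 0; 0 0 0 0 0 0 0'; python3 - <<'E'
from meas import *
C={n:bot.camera(n) for n in('side','top')}
a=cv2.resize(C['side']['color'][220:280,310:390],None,fx=6,fy=6,interpolation=2)
b=cv2.resize(C['top']['color'][180:240,230:300],None,fx=6,fy=6,interpolation=2)
cv2.imwrite('pics/p7.png',cv2.resize(np.hstack([a,b]),None,fx=.88,fy=.88))
E
```

```text
clock: 13.92
eef_pos: [0.5474, 0.0046, 0.0173]
ft_force: [-1.2, -0.1, -1.0]
grip_width: 0.0672
clock: 14.8
eef_pos: [0.5488, 0.0046, 0.2101]
tool_rot: [0.696, 0.129, -0.125, -0.695]
ft_force: [-0.1, 0.7, -1.0]
grip_width: 0.0854
```

View pics/p7.png

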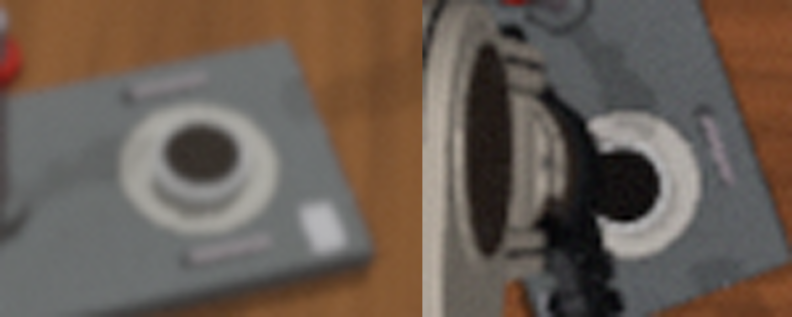

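In the side crop the dark dish sits centred on the stage, at about (203,155) with the stage around (200,168). I'll clear the arm and check the joints before turning.

```bash
python3 - <<'E'
from delta import *
o,Rm=show(); print(np.degrees(o["joint_pos"]))
print(delta([.5063,-.2538,.20]))
E
```

```text
t 14.9 pos [546.9   4.6 206.8] w 85.19 F [-0.8  0.8  0.1] 
 [[0.936, -0.001, -0.352], [0.352, 0.0, 0.936], [-0.001, -1.0, 0.0]] jawyaw 20.620252944007635
[ 0.5 19.8  4.9 75.1  0.  69.9]
[-129.     6.8 -227.5]
```

```bash
python3 -m inch '0 0 0 -10 0 -17 0; 0 0 0 -20 0 -35 0; 0 0 0 -20 0 -35 0; 0 0 0 -20 0 -35 0; 0 0 0 -20 0 -35 0; 0 0 0 -20 0 -35 0; 0 0 0 -19 0 -35 0; 0 -4 0 0 5 0 0; 0 -10 0 0 15 0 0; 0 -10 0 0 20 0 0; 0 -10 0 0 20 0 0; 0 -10 0 0 20 0 0'; python3 -m inch '0 -10 0 0 5 0 0; 0 -10 0 0 0 0 0; 0 0 0 0 0 0 0; 0 0 0 0 0 0 0' ; python3 - <<'E'
from delta import *
from meas import masks
show(); print(delta([.5063,-.2538,.10]))
C={n:bot.camera(n) for n in('side','top')}
np.set_printoptions(precision=4,suppress=True)
a=masks(C,"side",(322,172,356,208),"lowsat");b=masks(C,"top",(330,184,370,217),"lowsat")
print("lens",a[0],b[0])
a=cv2.resize(C['side']['color'][160:280,310:400],None,fx=4.5,fy=4.5,interpolation=2)
b=cv2.resize(C['top']['color'][160:280,230:380],None,fx=4.5,fy=4.5,interpolation=2)
cv2.imwrite('pics/p8.png',cv2.resize(np.hstack([a,b]),None,fx=.74,fy=.74))
E
```

```text
clock: 16.4
eef_pos: [0.5049, -0.2539, 0.1251]
tool_rot: [-0.596, -0.379, 0.38, 0.598]
ft_force: [-0.1, -0.3, 0.6]
grip_width: 0.0855
clock: 16.9
eef_pos: [0.5059, -0.2537, 0.1216]
tool_rot: [-0.523, -0.475, 0.475, 0.524]
ft_force: [0.6, 0.8, 0.2]
grip_width: 0.0851
t 16.9 pos [ 505.8939 -253.6836  121.6476] w 85.13 F [0.5562 0.7908 0.2401] 
 [[0.097, -0.001, -0.995], [0.995, 0.0, 0.097], [0.0, -1.0, 0.001]] jawyaw 84.44549907506978
[-0.083  21.647  -0.4429]
lens [341.4153 189.3767] [352.2855 204.7089]
```

View pics/p8.png

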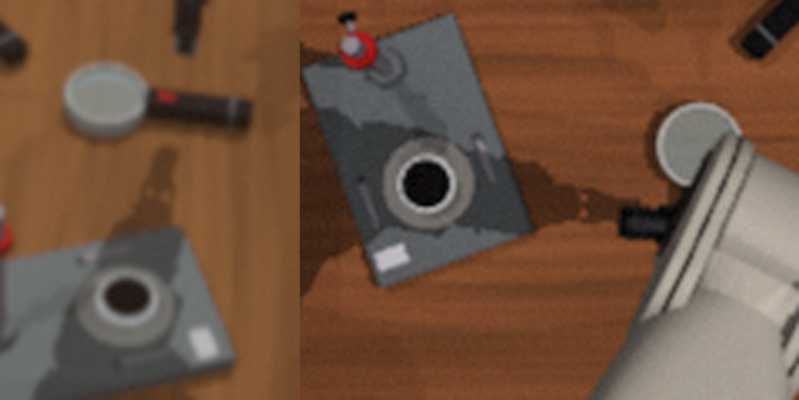

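The top view shows the dish concentric with the stage, at crop (427,183) against (429,183). The lens and handle have not moved. Descending on the handle.

```bash
python3 -m inch '0 0 0 0 30 0 0.2; 0 0 0 0 40 0 0.3; 0 0 0 0 25 0 0.4; 0 0 0 0 15 0 0.4; 0 0 0 0 7 0 0.4; 0 0 0 0 0 0 0.4; 0 0 0 0 0 0 0.4' | grep -E 'force|eef|width|clock'; python3 -m inch '0 0 0 0 0 0 0.6; 0 0 0 0 0 0 0.66; 0 0 0 0 0 0 0.7; 0 0 0 0 0 0 0.8; 0 0 0 0 0 0 1; 0 0 0 0 0 0 1; 0 0 0 0 0 0 1' | grep -E 'force|eef|width|clock'
```

```text
clock: 17.88
eef_pos: [0.5075, -0.2538, 0.0064]
ft_force: [-0.5, -0.2, 0.2]
grip_width: 0.0515
clock: 18.75
eef_pos: [0.5072, -0.2538, 0.0063]
ft_force: [-0.7, 0.5, 5.7]
grip_width: 0.0241
```

```bash
python3 -m inch '0 0 0 0 -5 0 1; 0 0 0 0 -15 0 1; 0 0 0 0 -30 0 1; 0 0 0 0 -40 0 1; 0 0 0 0 -40 0 1; 0 0 0 0 -30 0 1; 0 0 0 0 -10 0 1; 0 0 0 0 0 0 1; 0 0 0 0 0 0 1'; python3 - <<'E'
from delta import *
from meas import masks
show()
C={n:bot.camera(n) for n in('side','top')}
a=cv2.resize(C['side']['color'][110:240,310:420],None,fx=4.5,fy=4.5,interpolation=2)
b=cv2.resize(C['top']['color'][130:260,280:420],None,fx=4.5,fy=4.5,interpolation=2)
cv2.imwrite('pics/p9.png',cv2.resize(np.hstack([a,b]),None,fx=.7,fy=.7))
E
```

```text
clock: 19.88
eef_pos: [0.5056, -0.2528, 0.1736]
tool_rot: [-0.522, -0.476, 0.476, 0.524]
ft_force: [-0.4, 0.6, -2.1]
grip_width: 0.0246
t 19.88 pos [ 505.6361 -252.7988  173.6229] w 24.57 F [-0.3921  0.6074 -2.0562] 
 [[0.094, -0.003, -0.996], [0.996, 0.001, 0.094], [0.001, -1.0, 0.003]] jawyaw 84.62285698537545
```

View pics/p9.png

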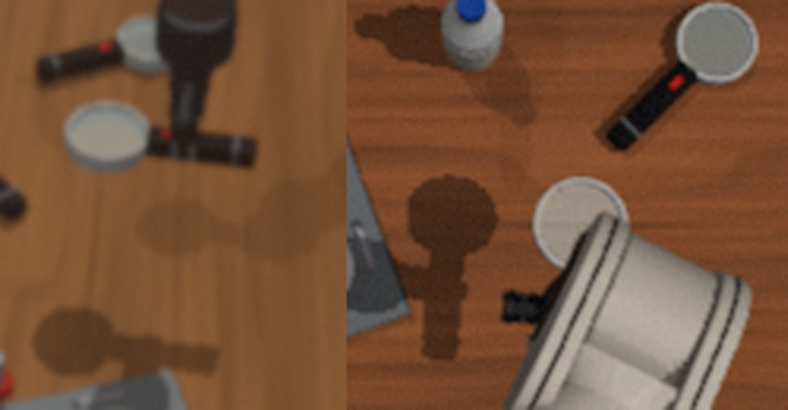

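The loupe is lifted. In the side crop the rim is at (107,135) and the handle end at (245,150), and it looks about level. Moving it over the stage.

```bash
python3 - <<'E'
from delta import *
print(delta([.470,.0107,.1736]))
C=bot.camera("top");E=C["extrinsics"];print(-E[:3,:3].T@E[:3,3])
E
```

```text
[259.    0.5  60.2]
[ 0.5 -0.2  1.2]
```

```bash
python3 -m inch '0 0 0 9 0 2 1; 0 0 0 20 0 5 1; 0 0 0 30 0 7 1; 0 0 0 35 0 8 1; 0 0 0 35 0 8 1; 0 0 0 35 0 8 1; 0 0 0 35 0 8 1; 0 0 0 30 0 7 1; 0 0 0 20 0 5 1; 0 0 0 10 0 2 1; 0 0 0 0 0 0 1; 0 0 0 0 0 0 1'; python3 - <<'E'
from delta import *
show();print(delta([.470,.0107,.1736]))
C={n:bot.camera(n) for n in('side','top')}
a=cv2.resize(C['side']['color'][170:290,290:420],None,fx=6,fy=6,interpolation=2)
cv2.imwrite('pics/p10.png',cv2.resize(a,None,fx=.8,fy=.8))
b=cv2.resize(C['top']['color'][130:250,200:320],None,fx=5,fy=5,interpolation=2)
cv2.imwrite('pics/p10t.png',b)
E
```

```text
clock: 21.52
eef_pos: [0.4712, 0.0098, 0.1754]
tool_rot: [0.523, 0.476, -0.476, -0.523]
ft_force: [0.5, -0.6, -1.2]
grip_width: 0.0245
t 21.52 pos [471.2   9.8 175.4] w 24.51 F [ 0.5 -0.6 -1.2] 
 [[0.094, 0.0, -0.996], [0.996, -0.0, 0.094], [-0.0, -1.0, -0.0]] jawyaw 84.5976082054412
[0.8 1.8 1.3]
```

View pics/p10.png

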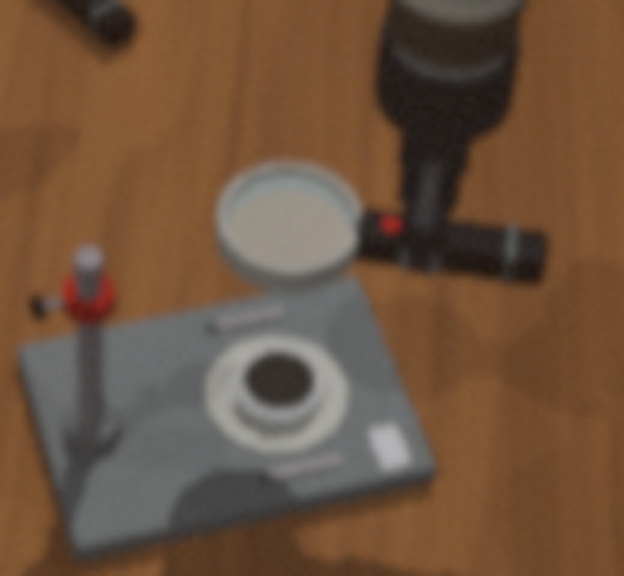

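View pics/p10t.png

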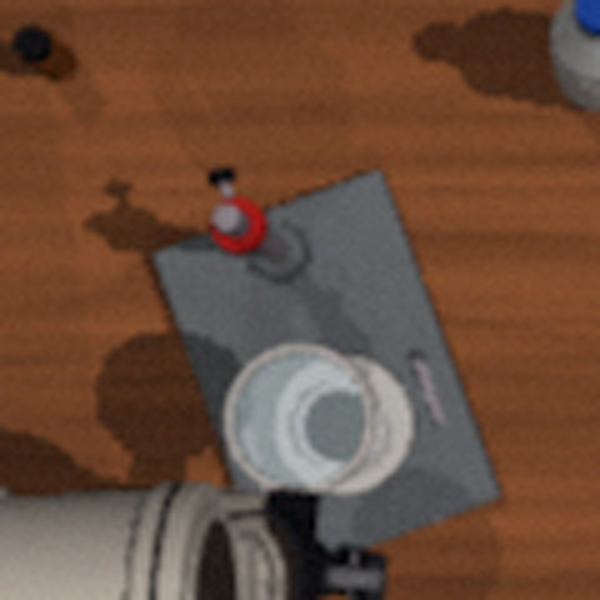

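In the side crop (×4.8) the rim spans x 215–362 and y 158–287, next to the collar at (90,298). In the top crop (×5) the rim is centred near (298,418). Next I'll triangulate it and overlay a model outline.

```bash
cat > lensfit.py <<'E'
from meas import *
th=np.linspace(0,2*np.pi,72,endpoint=False)
def model(P,yaw,pitch,roll):
    Rm=R.from_euler("ZYX",[yaw,pitch,roll],degrees=True).as_matrix()
    rim=[[.042*np.cos(t),.042*np.sin(t),z] for t in th for z in(-.01,.01)]
    han=[[x,y,z] for x in(-.149,-.039) for y in(-.013,.013) for z in(-.010,.014)]
    f=lambda a:np.array(a)@Rm.T+P
    return f(rim),f(han)
def overlay(C,n,P,yaw,pitch,roll,box,S):
    x0,y0,x1,y1=box; im=cv2.resize(C[n]["color"][y0:y1,x0:x1],None,fx=S,fy=S,interpolation=2)
    for pts,col in zip(model(P,yaw,pitch,roll),((0,255,0),(255,255,0))):
        q=np.array([proj(C[n],p) for p in pts]); h=cv2.convexHull(((q-[x0,y0]+.5)*S-.5).astype(np.float32))
        cv2.polylines(im,[np.int32(np.round(h))],True,col,1)
    return im
E
python3 - <<'E'
from lensfit import *
C={n:bot.camera(n) for n in('side','top')}
x,e=tri([(C["side"],np.array([350.1,216.4])),(C["top"],np.array([259.6,213.6]))]);print(x,e)
for i,z in enumerate((x[2],)):
    a=overlay(C,"side",x,-5.4,0,0,(320,190,410,240),7);b=overlay(C,"top",x,-5.4,0,0,(230,190,300,245),7)
    cv2.imwrite("pics/ov.png",a); cv2.imwrite("pics/ovt.png",b)
E
```

```text
[0.5471 0.0041 0.1784] [np.float64(0.0353048405345107), np.float64(0.03519660787997198)]
```

View pics/ov.png

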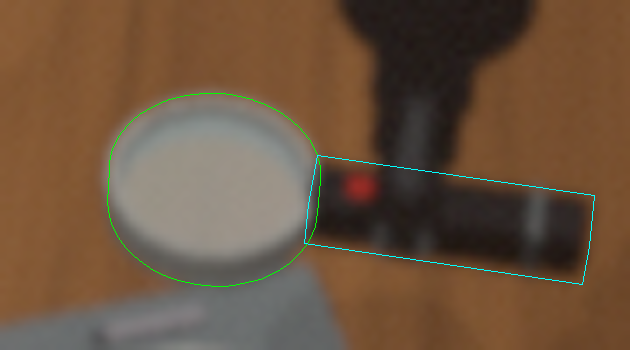

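View pics/ovt.png

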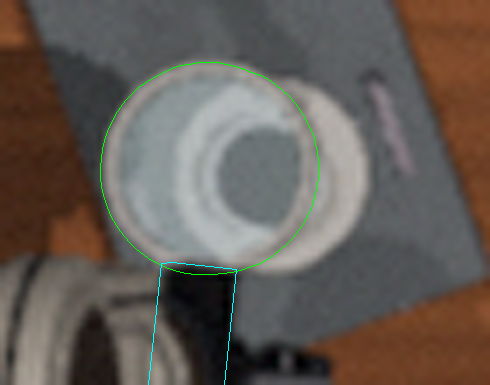

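```bash
python3 -m inch '0 0 0 0 8 0 1; 0 0 0 0 10 0 1; 0 0 0 0 6 0 1; 0 0 0 0 0 0 1; 0 0 0 0 0 0 1;  0 0 0 0 0 0 1' | grep -E 'clock|eef|force|width'
python3 - <<'E'
from lensfit import *
C={n:bot.camera(n) for n in('side','top')}
def cylh(n,p,r,z0,z1):
    q=np.array([proj(C[n],[p[0]+r*np.cos(t),p[1]+r*np.sin(t),z]) for t in th for z in(z0,z1)]);return cv2.convexHull(q.astype(np.float32))
P=np.array([.5477,.0035]);u=np.array([np.cos(np.radians(20.56)),np.sin(np.radians(20.56))]);ax=np.array([.6607,.0458])
out=[]
for n,box in(("side",(296,215,324,245)),("top",(232,158,262,188))):
    for zc in(.1525,.155,.150):
        x0,y0,x1,y1=box;S=9; im=cv2.resize(C[n]["color"][y0:y1,x0:x1],None,fx=S,fy=S,interpolation=2)
        for h,c in((cylh(n,ax,.016,zc-.007,zc+.007),(0,255,0)),(cylh(n,ax,.008,.188-.0001,.188),(255,255,0)),(cylh(n,ax,.016,zc+.00699,zc+.007),(0,255,255))):
            cv2.polylines(im,[np.int32(np.round((h-[x0,y0]+.5)*S-.5))],True,c,1)
        out.append(cv2.resize(im,(250,260)))
cv2.imwrite("pics/col.png",np.vstack([np.hstack(out[:3]),np.hstack(out[3:])]))
# handle edges
im=cv2.resize(C["side"]["color"],None,fx=1,fy=1)
v=cv2.cvtColor(im,cv2.COLOR_BGR2HSV)[...,2].astype(float)
print(v.shape)
a=overlay(C,"side",np.array([.5471,.0041,.1540]),-5.4,0,0,(320,190,410,250),7);cv2.imwrite("pics/ov2.png",a)
E
```

```text
clock: 22.48
eef_pos: [0.4715, 0.0102, 0.1516]
ft_force: [0.2, 0.3, -0.8]
grip_width: 0.0246
(400, 640)
```

View pics/col.png

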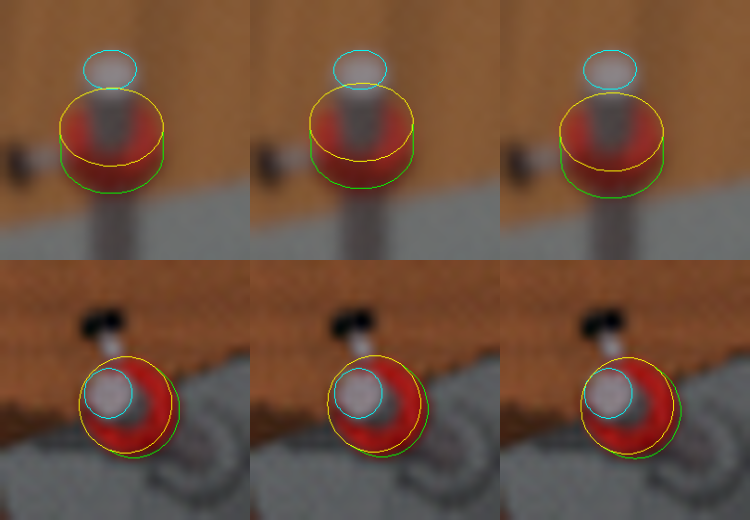

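View pics/ov2.png

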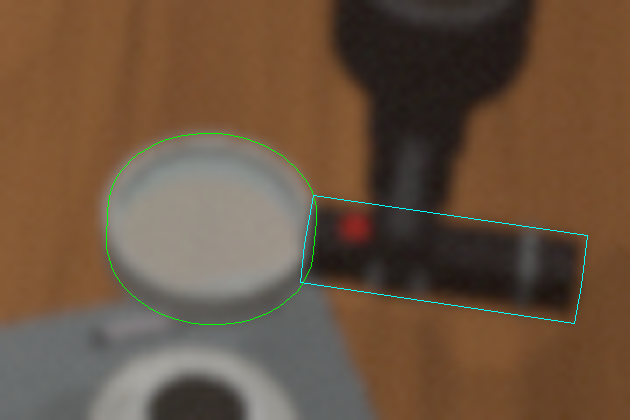

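The overlays fit. To tell tilt from handle shape, I'll run the same overlay on the initial picture, where the loupe lay flat.

```bash
python3 - <<'E'
from lensfit import *
C={n:bot.camera(n) for n in('side','top')}
D={n:dict(C[n],color=cv2.imread(f"pics/{n}0.png")) for n in C}
a=overlay(D,"side",np.array([.584,-.261,.0065]),-5.4,0,0,(318,165,403,215),8)
b=overlay(C,"side",np.array([.5471,.0041,.1540]),-5.4,0,0,(320,197,405,247),8)
c=overlay(C,"side",np.array([.5471,.0041,.1540]),-5.4,3,0,(320,197,405,247),8)
cv2.imwrite("pics/cmp.png",cv2.resize(np.vstack([a,b,c]),None,fx=.5,fy=.5)); cv2.imwrite("pics/cmpA.png",a); cv2.imwrite("pics/cmpB.png",b)
# intensity profile across handle: dark centroid line, columns chosen clear of gripper (right part) 
def line(Cn,P,lo,hi):
    c=Cn["side"]; Rm=R.from_euler("ZYX",[-5.4,0,0],degrees=True).as_matrix(); res=[]
    v=cv2.GaussianBlur(Cn["side"]["color"].max(2).astype(np.float32),(0,0),.7)
    for d in np.arange(lo,hi,.004):
        q=proj(c,P+Rm@[-d,0,.002]); r=np.arange(q[1]-14,q[1]+14,.1)
        s=cv2.remap(v,np.full((len(r),1),q[0],np.float32),r.astype(np.float32)[:,None],1)[:,0]
        bg=np.percentile(s,75); dk=s.min(); t=(bg+dk)/2; i=np.argmin(abs(r-q[1]))
        m=s<t; j=i
        while j>0 and m[j]: j-=1
        k=i
        while k<len(r)-1 and m[k]: k+=1
        res.append((d*1000,r[j]-q[1],r[k]-q[1]))
    return np.array(res)
np.set_printoptions(precision=2,suppress=True)
print(line(D,np.array([.584,-.261,.0065]),.1,.145));print(line(C,np.array([.5471,.0041,.1540]),.1,.145))
E
```

```text
[[100.   -5.1   5.3]
 [104.   -5.1   5.4]
 [108.   -5.1   5.6]
 [112.   -5.1   5.5]
 [116.   -5.1   5.4]
 [120.   -5.2   5.5]
 [124.   -5.2   5.8]
 [128.   -4.8   6.1]
 [132.   -4.6   5.8]
 [136.   -5.    5.3]
 [140.   -5.3   5. ]
 [144.   -5.5   4.3]]
[[100.   -5.    5.3]
 [104.   -5.3   5.4]
 [108.   -5.4   5.4]
 [112.   -5.5   5.3]
 [116.   -5.5   5.3]
 [120.   -5.4   5.3]
 [124.   -5.5   5.6]
 [128.   -5.1   5.6]
 [132.   -5.    5.4]
 [136.   -5.2   5.2]
 [140.   -5.3   5.1]
 [144.   -5.5   4.9]]
```

View pics/cmp.png

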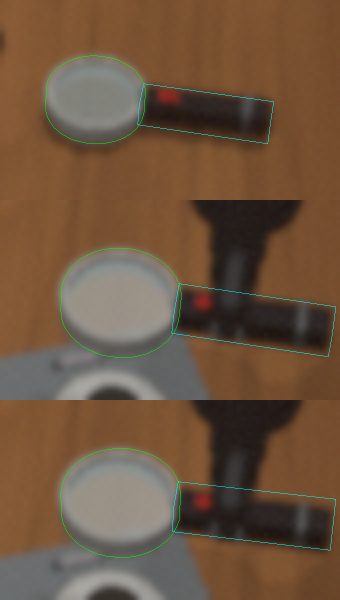

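The handle line matches the flat start to within 0.2 px, a tilt of 0.5° or less. Next, the dish centre against the stage and the lens.

```bash
python3 - <<'E'
from lensfit import *
C={n:bot.camera(n) for n in('side','top')}
D={n:dict(C[n],color=cv2.imread(f"pics/{n}0.png")) for n in C}
def dk(Cn,n,box,S=6):
    x0,y0,x1,y1=box; a=cv2.resize(Cn[n]["color"][y0:y1,x0:x1],None,fx=S,fy=S,interpolation=2).max(2)
    m=(a<85).astype(np.uint8);k,l,st,ce=cv2.connectedComponentsWithStats(m);i=1+np.argmax(st[1:,4]);return (ce[i]+.5)/S-.5+[x0,y0],st[i,2:]/S
s0,_=dk(D,"side",(320,328,342,350));t0,_=dk(D,"top",(172,197,192,217))
f,e=tri([(D["side"],s0),(D["top"],t0)]);print("filter0",f,e)
s1,w=dk(C,"side",(336,238,362,262));print(s1,w)
print("filter now", onz(C["side"],s1,f[2]+.018), "stage raw .5477 .0038 (z .0146)")
for d in bot.cut_out("used_dish_mid","side")[:2]: print(d["conf"],d["extent"])
b=overlay(C,"side",np.array([.5471,.0041,.1540]),-5.4,0,0,(290,190,400,290),6)
cv2.imwrite("pics/fin1.png",b); cv2.imwrite("pics/fin1t.png",overlay(C,"top",np.array([.5471,.0041,.1540]),-5.4,0,0,(230,170,310,250),7))
from delta import show; show()
E
```

```text
filter0 [0.5751 0.2895 0.0116] [np.float64(0.10166547066765644), np.float64(0.08260636113833426)]
[347.7108 248.7441] [ 13.1667  10.3333 633.5   ]
filter now [0.5472 0.0046 0.0296] stage raw .5477 .0038 (z .0146)
0.83 [339.9, 241.4, 356.3, 260.3]
t 22.82 pos [471.2  10.2 151.4] w 24.47 F [ 0.1  0.8 -1. ] 
 [[0.094, 0.0, -0.996], [0.996, -0.0, 0.094], [-0.0, -1.0, -0.0]] jawyaw 84.6226116992249
```

View pics/fin1t.png

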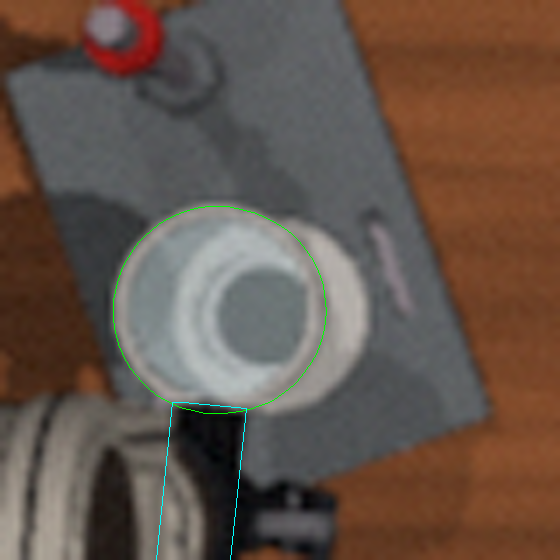

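View pics/fin1.png

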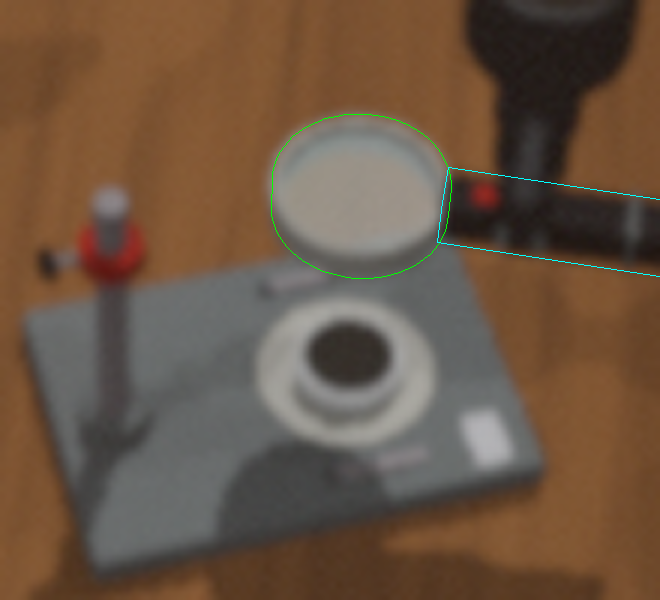

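Dish, stage and lens agree within about 1 mm. I'll lower by a last 0.7 mm, let it settle, and hand in.

```bash
python3 -m inch '0 0 0 0 0.7 0 1; 0 0 0 0 0 0 1; 0 0 0 0 0 0 1; 0 0 0 0 0 0 1; 0 0 0 0 0 0 1; 0 0 0 0 0 0 1'; python3 - <<'E'
from delta import *
c=bot.camera("side"); cv2.imwrite("pics/last.png",c["color"]); t=bot.camera("top"); cv2.imwrite("pics/lastt.png",t["color"])
o,_=show(); print(np.abs(o["joint_vel"]).max())
E
```

```text
clock: 23.58
eef_pos: [0.4712, 0.0102, 0.1506]
tool_rot: [-0.523, -0.476, 0.476, 0.523]
ft_force: [-0.3, -0.6, -1.7]
grip_width: 0.0247
t 23.68 pos [471.2  10.2 150.6] w 24.73 F [ 0.2  0.1 -1.1] 
 [[0.094, 0.0, -0.996], [0.996, -0.0, 0.094], [-0.0, -1.0, -0.0]] jawyaw 84.62390887910365
0.0015636678178760184
```

View pics/last.png

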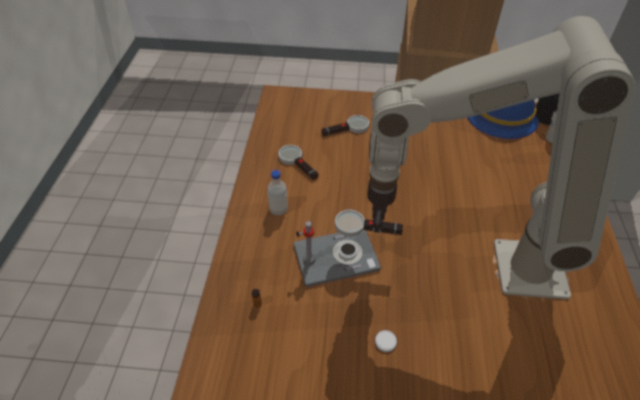

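The last picture shows the dish on the stage at (348,250) and the lens above it at (350,222). The bottle (278,193), vial (257,298), white dish (386,341) and collar (309,232) are unmoved.

```bash
python3 -c "
from workcell import bot
print(bot.job_done())"
```

```text
the job is handed in; nothing more can be done
None
```

I put the dish with the dark filter on the white stage, then picked up the loupe nearest the base. I handed in at about 23.7 s, still holding the loupe level over the dish.

- **Dish handling:** I closed the fingers in small steps and stopped at first contact, about 0.3 mm past touch. The clamping force itself can't be measured. The dish touched the stage at about 6 N before release.
- **Dish centring:** the last measurement put the dish within about 1 mm of the stage centre.
- **Lens position:** it was within about 1 mm of the dish centre sideways. Tilt along the handle was 0.5° or less; I did not measure tilt about the handle.
- **Lens height:** the lens was at about 153 mm and the collar measured 152.5–153.5 mm, so they agree to about 1–2 mm. A first rough collar estimate ran up to 155 mm. The cameras' raw heights near the bench read about 3 mm low, within or just above the stated calibration error.
- **Steadiness and surroundings:** the arm was still at hand-in. The white dish, bottle, vial and collar looked unmoved in the last picture.
- **One mismatch:** the closed grip on the handle read 24.6 mm, against the stated 26 mm width, but it held firmly.

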